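# Hang the order basket and hold the scanner on its label

### The job

First hang the small order basket by its handle arch on the hook of the stand, with its slanted label plate facing away from the post, and let go of it. Then draw the hand scanner out of its charging holder, tip it to about halfway between upright and level, and hold it up with its nose aimed at the middle of the label plate from the plate's side, about 10 cm away. Finish while still holding the scanner there in the gripper, clear of everything else, with the basket hanging still and the bottles and other loose things left where they are.

Things in the scene. Friction and masses are not known exactly. Their poses are not given: they have to be found in the camera images.
- hookstand: Fixed steel stand: base plate 130 x 110 x 12 mm, post 16 mm thick, 265 mm high, one hook of 8 mm round bar near its top. Origin at the post's foot on the bench, z up. The hook reaches out along the stand's -x, sloping down from the post (248 mm high) to a pocket 90 mm out, then up to a tip 113 mm out. The base plate reaches 95 mm out under the hook, 35 mm behind.
- hook_pocket (a point): Top of the hook's bar in its lowest place, the pocket where a handle comes to rest: 90 mm out from the post's axis, 236 mm above the bench.
- hook_tip (a point): Top of the hook's upturned tip: 113 mm out from the post's axis, 266 mm above the bench. A handle has to pass over it to get into the pocket.
- basket: Loose steel order basket, about 0.3 kg with two white pots fixed inside: tray 80 (x) by 130 (y) by 60 mm high. Origin at the centre of its underside, z up. A rigid arch of 6 mm wire stands over it in the plane x = 0, rising at y = +-63 mm to 112 mm at y = +-55 mm, then as a flat peak to 140 mm (wire centre) at y = 0. Its one label plate is on the -x face.
- basket_grip (a point): Centre of the black grip block on top of the handle's peak, 158 mm above the basket's underside: 14 mm thick along the basket's x, 34 mm wide along y, 34 mm high (141 to 175 mm). Pinch it from above across its thickness; the wire below stays free for the hook.
- basket_arch (a point): Underside of the handle wire at its peak, 137 mm above the basket's underside: the point that comes to rest in the hook's pocket.
- basket_label (a point): Middle of the blank white label plate, 60 mm wide and 44 mm high, on the basket's -x face only, its top edge at the rim and its lower edge standing out (slanted 0.65 rad, so it faces -x and somewhat up): 57 mm along -x from the basket's middle, 42 mm above its underside.
- holder: Fixed black charging holder: base 110 x 100 x 10 mm with an upright open-topped well, 52 mm (x) by 42 mm (y) inside, rim 54 mm above the bench, inner floor 12 mm above it. Origin at the centre of its underside.
- scanner: Loose grey in-line scanner, 140 mm long, about 0.17 kg, standing nose down in the holder's well (about 40 mm deep, 3 mm play). Origin at the centre of its nose, its lower end; z runs from nose to tail, so it looks along -z. Head 46 (x) by 36 (y) mm up to 46 mm from the nose; then a straight grip 34 (x) by 28 (y) mm up to the tail. Centre of mass about 70 mm from the nose.
- scanner_grip (a point): A good place to grip the scanner: on its axis, 112 mm from the nose; the grip there is 34 mm (x) by 28 mm (y).
- bottle0: Loose white plastic bottle, 44 mm thick, 125 mm high, a bystander to be left alone. Origin at the centre of its underside.
- bottle1: Loose white plastic bottle, 44 mm thick, 125 mm high, a bystander to be left alone. Origin at the centre of its underside.
- bottle2: Loose white plastic bottle, 44 mm thick, 125 mm high, a bystander to be left alone. Origin at the centre of its underside.
- bottle3: Loose white plastic bottle, 44 mm thick, 125 mm high, a bystander to be left alone. Origin at the centre of its underside.
- carton: Loose cardboard box 70 x 110 x 55 mm, a bystander to be left alone. Origin at the centre of its underside.
- tape: Loose roll of clear tape lying flat, 90 mm across, 24 mm high, a bystander to be left alone. Origin at the centre of its underside.
- mug: Loose white mug, 80 mm across, 90 mm high, a bystander to be left alone. Origin at the centre of its underside.

How it is judged:
By the outcome, as a careful person would: the job done as asked, in the order asked, and still so for the second after the job is handed in, while the arm keeps its last pose, push and grip.
It also fails if it takes over 58 s, if anything falls off the work surface, if the arm or the gripper's body presses on something with over 40 N, if the wrist force passes 120 N, or if a joint passes its speed limit or range.

### The arm

A 6-joint arm with a two-finger parallel gripper is mounted at the origin on the work surface. World frame = base frame: x ahead of the robot, y to its left, z up, the work surface at z = 0. Lengths are in mm, angles in degrees, forces in N, time in s.
With the tool pointing down it reaches from about 300 to 850 mm from the base axis. Payload 5.4 kg.
Tool frame: the origin (TCP) lies midway between the tips of the shut fingers; the grasp point (between the pads) lies bot.tcp_to_grasp behind it (bot.tcp_to_grasp is the distance from the TCP to the grasp point, in mm); z points along the fingers, y is the line along which they close (so a half turn about z gives the same grasp; the last joint's range is limited). The gripper opens to 85 mm and grips with 20 to 120 N. Pads are 22 mm wide; open, the fingers measure 114 mm over their backs; the gripper's body (76 mm by 85 mm) begins 54 mm behind the grasp point. The pads swing forward as they close: fully open they stand 13 mm farther back than shut.
Start: joints at [-78.214, 9.076, 91.501, -0, 79.423, -12.038], TCP at [232.23, -525.999, 231.299] pointing down, gripper open.
Joint ranges: [-166.64, 166.64], [-54.1, 131.32], [10.49, 154.53], [-73.88, 253.88], [9.74, 151.15], [-171.62, 171.62]. Speed limits (degrees/s): [147.25, 147.25, 180, 180, 180, 180].

### API

Orientations are given as a 3x3 rotation matrix whose columns are the frame's x, y, z axes.
In Python, from cell import bot gives the robot as it stands.
- The arm moves only by the tool move_arm, never from a script. Its argument "increments" is a list of rows, each an object with "linear": the shift along the tool's x, y, z in units of 0.02 m (1.0 is 0.02 m), a list of three; "yaw": the turn about the tool's z in units of 4 degrees (1.0 is 4 degrees). In form: [{"linear": [tx, ty, tz], "yaw": yaw}, ...]. A call has exactly 5 rows; each row shifts and turns the commanded pose from where the row before left it, along the tool's axes as they then stand; what a row does not reach is not made up. A row lasts 1/12 s, in which the tool goes at most 41.7 mm and 7.16 degrees, less where a joint would pass 70% of its speed; a pose out of reach is approached as far as the arm can. A call with a number of a shift or a turn outside -1 to 1 is refused whole. A call with a gripper value outside its range is refused whole. "jaw" is the closure, from 0 (fully open) to 1 (shut), set as the call begins (left out, the last holds). The fingers move at their own pace and stop on an object; "newtons" is the grip in N (left out, the last holds). Time passes only in rows, so rows that do not move let the fingers close, or fill a call up. It gives the time, the measured TCP pose, the force, the opening and the grip force at its end, in the units of the state.
- bot.get_obs(): the state, without advancing time (a new reading comes with each control period).
- bot.read_camera(name): name is "scene" or "top" or "wrist"; returns a dict with "img" (384x512x3 uint8, red, green, blue), "z_map" (384x512 float32, mm along the optical axis (not along the pixel's ray), 0 where there is no reading), "K" (3x3 intrinsics, pixels), "eye" and "orientation" of the camera in the world. Camera axes: x right, y down, z forward; pixel columns grow to the right and rows downward; lengths in mm; the calibration is good to about 2 mm. The wrist camera is an equidistant fisheye: a pixel r from the principal point sees the ray r / f radians off the axis. A picture is of the moment at which its call begins.
- bot.sign_off(): hands the job in; it is judged then, once.
The state is a dict: "time": time; "joints": joint angles; "joint_vel": joint speeds; "tau": joint torques, N m; "tool_pos": TCP position; "ee_rot": TCP orientation; "ft_force": force on the tool from outside, world axes, zero at the start; "moment": the same for the moment, N m; "grip_width": finger opening in mm; "gripper_force": force on a finger pad.
Only numpy, scipy, OpenCV 4.12 (cv2) and the standard library are available. Lean on these libraries where they do the work, as an engineer would, in place of code of your own. Each camera call takes 0.05 s, during which the arm holds its last target. There are 200 camera calls.

## Working session

There is one attempt and no reset: what is moved stays moved. The work goes in short steps, Python scripts to look and compute and a tool call to move; the robot and the scene stay as the last step left them, time stands still between calls to the robot, and variables do not carry over. Pictures are saved under pics/ and viewed, at most 10 in all, crops included, and the job is handed in when it is done.

Besides the shell and the picture viewer there is one more tool, called after ">>>" by a JSON object that holds its "api" and its "payload". move_arm: Moves the arm, as the interface text tells. Its arguments: {"type":"object","properties":{"increments":{"type":"array"},"jaw":{"type":"number"},"newtons":{"type":"number"}},"required":["increments"]}

```bash
ls; mkdir -p pics
cat > h.py <<'E'
from cell import bot
import numpy as np, cv2
def grab(n):
    c=bot.read_camera(n); np.savez(f'{n}.npz',**c); return c
def pts(c):
    K=c['K'];z=c['z_map'];v,u=np.mgrid[:z.shape[0],:z.shape[1]]
    p=np.stack([(u-K[0,2])/K[0,0]*z,(v-K[1,2])/K[1,1]*z,z],-1)
    return p@np.array(c['orientation']).T+np.array(c['eye'])
E
python3 - <<'E'
from h import *
for n in ('scene','top'):
    c=grab(n); print(n,c['K'].tolist(),c['eye'],np.array(c['orientation']).round(3).tolist())
    cv2.imwrite(f'pics/{n}0.png',cv2.resize(c['img'][...,::-1],(800,600)))
o=bot.get_obs(); print({k:np.round(v,2).tolist() for k,v in o.items()}, bot.tcp_to_grasp)
E
```

```text
pics
scene [[375.4667041541889, 0.0, 250.43216611350462], [0.0, 375.4667041541889, 191.23637748904932], [0.0, 0.0, 1.0]] [1184.79915465  256.14555023 1014.28148008] [[-0.358, 0.729, -0.583], [0.933, 0.288, -0.213], [0.013, -0.621, -0.784]]
top [[436.8550985471218, 0.0, 255.6624169469659], [0.0, 436.8550985471218, 188.1721352101924], [0.0, 0.0, 1.0]] [3.38896626e+02 3.48432400e-02 1.52968729e+03] [[0.016, -0.989, 0.149], [-1.0, -0.016, 0.002], [0.001, -0.15, -0.989]]
{'time': 0.1, 'joints': [-78.21, 9.11, 91.56, -0.0, 79.42, -12.04], 'joint_vel': [-0.04, -0.11, -0.09, 0.03, 0.03, -0.06], 'tau': [0.0, -39.7, -33.23, -0.0, 0.0, -0.0], 'tool_pos': [232.12, -525.48, 230.44], 'ee_rot': [[0.91, 0.4, -0.0], [0.4, -0.91, 0.0], [0.0, -0.0, -1.0]], 'ft_force': [-0.09, -0.37, -0.59], 'moment': [0.01, 0.02, -0.01], 'gripper_force': 0.0, 'grip_width': 85.39} 18.700000000000003
```

View pics/scene0.png

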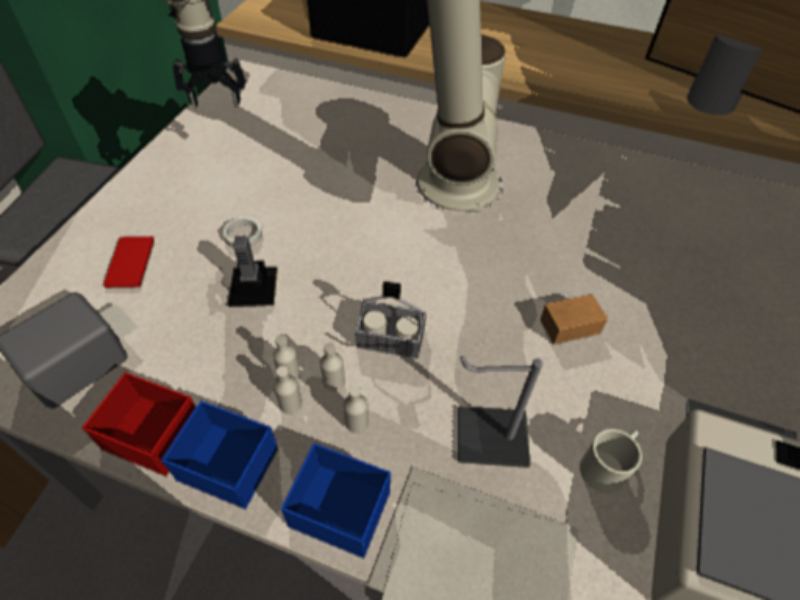

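View pics/top0.png

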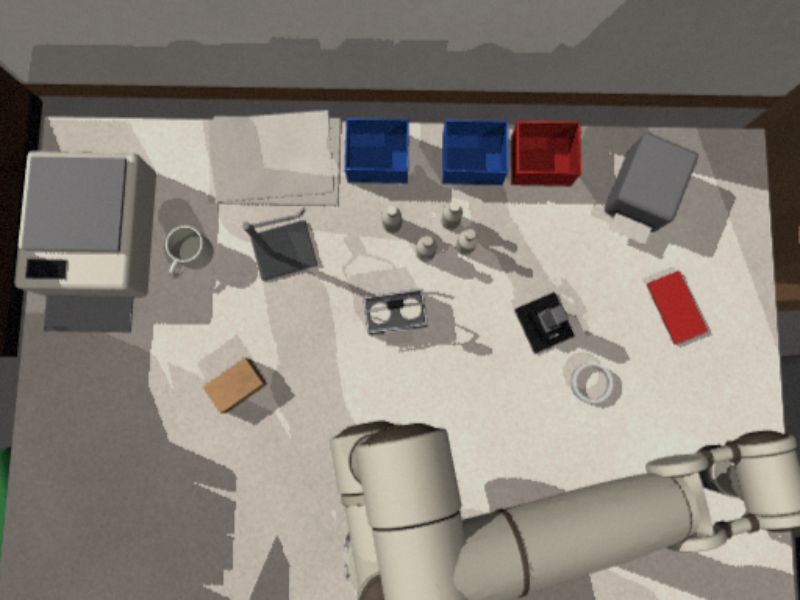

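Run:
```python
from h import *
T=dict(np.load('top.npz'));S=dict(np.load('scene.npz'))
a=T['img'][170:225,220:285];b=S['img'][170:240,210:290];c=T['img'][180:230,320:375];d=S['img'][130:200,135:190]
r=lambda x:cv2.resize(x[...,::-1],(400,300),interpolation=cv2.INTER_CUBIC)
cv2.imwrite('pics/c1.png',np.vstack([np.hstack([r(a),r(b)]),np.hstack([r(c),r(d)])]))
P=pts(T);Q=pts(S)
for nm,PP in (('top',P),('scene',Q)):
  # basket walls+rims, stand, holder, scanner tail, bottles
  for k,(x0,x1,y0,y1,z0,z1) in dict(bask_rim=(380,560,-100,120,50,66),grip=(380,560,-100,120,150,185),arch=(380,560,-100,120,75,149),lowbask=(380,560,-100,120,8,50),
     stand_base=(500,720,200,420,6,18),post=(480,720,150,420,240,290),hold_base=(330,560,-400,-200,6,14),hold_rim=(330,560,-400,-200,48,60),tail=(330,560,-400,-200,120,180)).items():
    m=(PP[...,0]>x0)&(PP[...,0]<x1)&(PP[...,1]>y0)&(PP[...,1]<y1)&(PP[...,2]>z0)&(PP[...,2]<z1)
    q=PP[m]
    if len(q)>3:
      rr=cv2.minAreaRect(q[:,:2].astype(np.float32)); print(nm,k,len(q),np.round(rr[0],1),np.round(rr[1],1),round(rr[2],1),'z',np.percentile(q[:,2],[5,50,95]).round(0), 'med',np.median(q[:,:2],0).round(1))
```

```text
top bask_rim 380 [518.1  11.8] [ 92.3 131.8] 8.6 z [51. 56. 63.] med [515.4  15.5]
top grip 56 [525.2  13.4] [15.3 32.5] 10.1 z [159. 174. 180.] med [523.5  13.6]
top arch 54 [523.1  12.6] [  9.4 117.7] 9.5 z [104. 124. 135.] med [522.8  28.3]
top lowbask 326 [472.1  12.5] [175.4 205.5] 1.7 z [ 9. 33. 49.] med [491.   13.9]
top stand_base 1104 [610.  310.1] [219.  219.7] 0.0 z [ 7. 12. 17.] med [652.1 273.2]
top post 109 [671.2 245.7] [ 14.9 121.4] 14.9 z [241. 249. 267.] med [665.8 268.9]
top hold_base 470 [ 445.4 -302.3] [228.9 197.1] 0.9 z [ 6.  9. 13.] med [ 480.4 -300.5]
top hold_rim 159 [ 509.5 -320.3] [67.8 58. ] 24.2 z [49. 54. 58.] med [ 502.3 -311.6]
top tail 116 [ 510.5 -321.6] [34.1 29.2] 28.1 z [128. 150. 156.] med [ 508.3 -319.2]
scene bask_rim 431 [522.4  16.3] [ 83.5 131. ] 5.5 z [51. 54. 61.] med [522.5  25.4]
scene grip 105 [528.9  14.9] [17.5 34.3] 7.4 z [151. 170. 176.] med [532.4  16.2]
scene arch 102 [529.5  15.3] [ 12.4 120.4] 10.6 z [ 82. 122. 147.] med [532.2  17.7]
scene lowbask 385 [523.   16.4] [ 91.4 128.2] 8.7 z [13. 38. 49.] med [514.2  15. ]
scene stand_base 1375 [647.1 275.8] [153.4 148.5] 17.0 z [ 8. 12. 15.] med [673.3 272.1]
scene post 180 [678.2 250.1] [ 15.  122.5] 18.6 z [241. 247. 265.] med [667.9 278.8]
scene hold_base 294 [ 472.9 -345.4] [230.3 141.7] 53.4 z [ 6.  9. 13.] med [ 524.9 -294.3]
scene hold_rim 163 [ 515.4 -317.5] [68.8 58.3] 24.2 z [49. 53. 58.] med [ 527.3 -310. ]
scene tail 132 [ 514.6 -318.6] [37.4 28.1] 27.1 z [122. 146. 151.] med [ 521.2 -314.1]
```

View pics/c1.png

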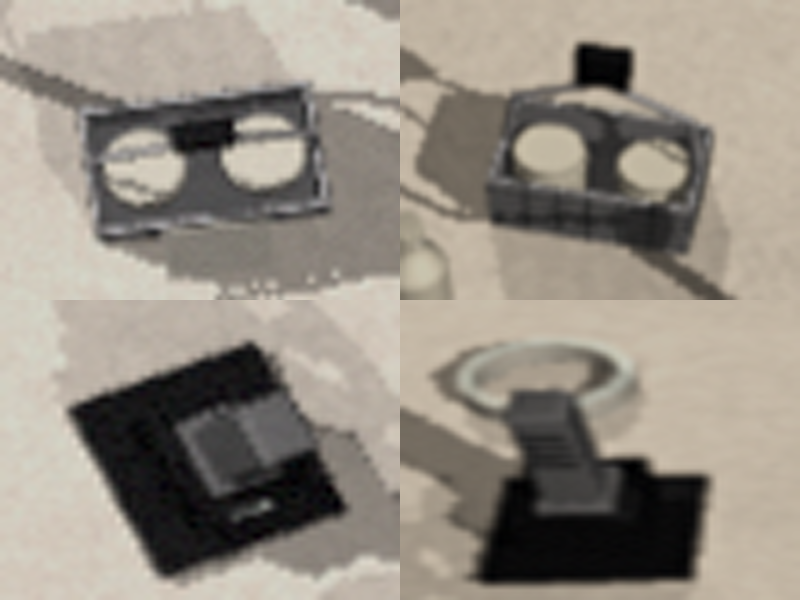

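The label is on the robot-facing side of the basket (top crop, beige patch under the lower rim near (215,230)). The basket yaw is about +9°, the hook points to about -73°, and the scanner's x axis is at about 26°. I'll move over the basket first.

>>> {"api": "move_arm", "payload": {"increments": [{"linear":[0.9,-0.7,0],"yaw":0},{"linear":[0.9,-0.7,0],"yaw":0},{"linear":[0.9,-0.7,-0.2],"yaw":0},{"linear":[0.9,-0.7,-0.2],"yaw":0},{"linear":[0.9,-0.7,-0.2],"yaw":0}], "jaw": 0}}

```text
time: 0.52
tool_pos: [286.5, -424.3, 242.8]
ee_rot: [[0.915, 0.404, -0.0], [0.404, -0.915, 0.001], [0.0, -0.001, -1.0]]
ft_force: [0.9, 0.3, -0.1]
grip_width: 85.2
gripper_force: 0.0
```

>>> {"api": "move_arm", "payload": {"increments": [{"linear":[0.9,-0.7,-0.2],"yaw":0},{"linear":[0.9,-0.7,-0.2],"yaw":0},{"linear":[0.9,-0.7,-0.2],"yaw":0},{"linear":[0.9,-0.7,-0.2],"yaw":0},{"linear":[0.9,-0.7,-0.2],"yaw":0}]}}

```text
time: 0.93
tool_pos: [340.6, -323.9, 263.1]
ee_rot: [[0.915, 0.404, -0.0], [0.404, -0.915, 0.001], [0.0, -0.001, -1.0]]
ft_force: [1.1, -0.7, 0.5]
grip_width: 85.3
gripper_force: 0.0
```

>>> {"api": "move_arm", "payload": {"increments": [{"linear":[0.9,-0.7,-0.2],"yaw":0},{"linear":[0.9,-0.7,-0.2],"yaw":0},{"linear":[0.9,-0.7,-0.2],"yaw":0},{"linear":[0.9,-0.7,-0.2],"yaw":0},{"linear":[0.9,-0.7,-0.2],"yaw":0}]}}

```text
time: 1.35
tool_pos: [394.6, -223.6, 283.1]
ee_rot: [[0.915, 0.404, -0.0], [0.404, -0.915, 0.001], [-0.0, -0.001, -1.0]]
ft_force: [-0.2, -0.0, 0.2]
grip_width: 85.6
gripper_force: 0.0
```

>>> {"api": "move_arm", "payload": {"increments": [{"linear":[0.9,-0.7,0],"yaw":0},{"linear":[0.9,-0.7,0],"yaw":0},{"linear":[0.9,-0.7,0],"yaw":0},{"linear":[0.9,-0.7,0],"yaw":0},{"linear":[0.9,-0.7,0],"yaw":0}]}}

```text
time: 1.77
tool_pos: [448.6, -123.2, 282.9]
ee_rot: [[0.915, 0.404, -0.001], [0.404, -0.915, 0.0], [-0.0, -0.001, -1.0]]
ft_force: [0.9, -0.2, -0.3]
grip_width: 85.6
gripper_force: 0.0
```

>>> {"api": "move_arm", "payload": {"increments": [{"linear":[0.7,-0.5,0],"yaw":1},{"linear":[0,0,0],"yaw":1},{"linear":[0,0,0],"yaw":1},{"linear":[0,0,0],"yaw":1},{"linear":[0,0,0],"yaw":1}]}}

```text
time: 2.18
tool_pos: [457.0, -109.3, 282.8]
ee_rot: [[0.998, 0.064, -0.001], [0.064, -0.998, 0.0], [-0.001, -0.001, -1.0]]
ft_force: [-0.0, -0.5, 0.2]
grip_width: 85.7
gripper_force: 0.0
```

>>> {"api": "move_arm", "payload": {"increments": [{"linear":[0.6,-0.95,0],"yaw":0},{"linear":[0.6,-0.95,0],"yaw":0},{"linear":[0.6,-0.95,0],"yaw":0},{"linear":[0.6,-0.95,0],"yaw":0},{"linear":[0.6,-0.95,0],"yaw":0}]}}

```text
time: 2.6
tool_pos: [510.9, -9.8, 282.8]
ee_rot: [[0.998, 0.066, -0.001], [0.066, -0.998, 0.0], [-0.001, -0.0, -1.0]]
ft_force: [-0.1, 0.1, -0.3]
grip_width: 85.3
gripper_force: 0.0
```

>>> {"api": "move_arm", "payload": {"increments": [{"linear":[0.6,-0.95,0],"yaw":-1},{"linear":[0,0,0],"yaw":-1},{"linear":[0,0,0],"yaw":-1},{"linear":[0,0,0],"yaw":-1},{"linear":[0,0,0],"yaw":-1}]}}

```text
time: 3.02
tool_pos: [521.2, 9.2, 282.7]
ee_rot: [[0.913, 0.408, -0.001], [0.408, -0.913, 0.0], [-0.001, -0.001, -1.0]]
ft_force: [0.4, -0.9, 0.4]
grip_width: 85.7
gripper_force: 0.0
```

>>> {"api": "move_arm", "payload": {"increments": [{"linear":[0,0,0],"yaw":-1},{"linear":[0,0,0],"yaw":-1},{"linear":[0,0,0],"yaw":-1},{"linear":[0,0,0],"yaw":-1},{"linear":[0,0,0],"yaw":-1}]}}

```text
time: 3.43
tool_pos: [521.2, 9.0, 282.7]
ee_rot: [[0.719, 0.695, -0.001], [0.695, -0.719, 0.0], [-0.001, -0.001, -1.0]]
ft_force: [0.9, -0.4, 0.9]
grip_width: 85.5
gripper_force: 0.0
```

>>> {"api": "move_arm", "payload": {"increments": [{"linear":[0,0,0],"yaw":-1},{"linear":[0,0,0],"yaw":-1},{"linear":[0,0,0],"yaw":-1},{"linear":[0,0,0],"yaw":-1},{"linear":[0,0,0],"yaw":-1}]}}

```text
time: 3.85
tool_pos: [521.1, 9.0, 282.7]
ee_rot: [[0.438, 0.899, -0.001], [0.899, -0.438, 0.0], [-0.0, -0.001, -1.0]]
ft_force: [-0.5, 0.7, 0.2]
grip_width: 85.3
gripper_force: 0.0
```

>>> {"api": "move_arm", "payload": {"increments": [{"linear":[0,0,0],"yaw":-1},{"linear":[0,0,0],"yaw":-1},{"linear":[0,0,0],"yaw":-1},{"linear":[0,0,0],"yaw":-1},{"linear":[0,0,0],"yaw":-1}]}}

```text
time: 4.27
tool_pos: [521.1, 9.0, 282.7]
ee_rot: [[0.104, 0.995, -0.001], [0.995, -0.104, 0.0], [0.0, -0.001, -1.0]]
ft_force: [-0.4, 0.2, -0.1]
grip_width: 85.4
gripper_force: 0.0
```

>>> {"api": "move_arm", "payload": {"increments": [{"linear":[0,0,0],"yaw":-1},{"linear":[0,0,0],"yaw":-1},{"linear":[0,0,0],"yaw":-1},{"linear":[0,0,0],"yaw":-0.8},{"linear":[0,0,0],"yaw":0}]}}

```text
time: 4.68
tool_pos: [521.2, 9.0, 282.8]
ee_rot: [[-0.158, 0.987, -0.001], [0.987, 0.158, 0.0], [0.0, -0.001, -1.0]]
ft_force: [-1.3, -0.2, -0.1]
grip_width: 85.6
gripper_force: 0.0
```

```bash
cat >> h.py <<'E'
def wpts(c):
    K=c['K'];z=c['z_map'];v,u=np.mgrid[:z.shape[0],:z.shape[1]]
    x=(u-K[0,2])/K[0,0];y=(v-K[1,2])/K[1,1];t=np.hypot(x,y);s=np.tan(np.minimum(t,1.5))/np.maximum(t,1e-9)
    p=np.stack([x*s*z,y*s*z,z],-1)
    p[(z<=0)|(t>1.4)]=np.nan
    return p@np.array(c['orientation']).T+np.array(c['eye'])
def box(PP,b,nm=''):
    x0,x1,y0,y1,z0,z1=b
    m=(PP[...,0]>x0)&(PP[...,0]<x1)&(PP[...,1]>y0)&(PP[...,1]<y1)&(PP[...,2]>z0)&(PP[...,2]<z1); q=PP[m]
    if len(q)<4: print(nm,len(q)); return q
    rr=cv2.minAreaRect(q[:,:2].astype(np.float32)); print(nm,len(q),np.round(rr[0],1),np.round(rr[1],1),round(rr[2],1),'z',np.percentile(q[:,2],[5,50,95]).round(0),'med',np.median(q[:,:2],0).round(1)); return q
E
python3 - <<'E'
from h import *
c=grab('wrist'); print(c['K'].tolist(),np.array(c['eye']).round(1),np.array(c['orientation']).round(2).tolist())
cv2.imwrite('pics/w1.png',cv2.resize(c['img'][...,::-1],(800,600)))
P=wpts(c)
box(P,(480,570,-40,60,165,180),'griptop');box(P,(400,620,-80,100,52,66),'rim');box(P,(440,600,-80,100,85,140),'arch')
for n in('scene','top'):
  c=grab(n);P=pts(c);box(P,(480,570,-40,60,165,178),n)
print(bot.get_obs()['tool_pos'],bot.get_obs()['joints'])
E
```

```text
[[297.3186396354542, 0.0, 253.34948268308605], [0.0, 297.3186396354542, 191.60584809856874], [0.0, 0.0, 1.0]] [510.1  88.4 425.1] [[0.99, 0.15, 0.05], [0.16, -0.94, -0.31], [0.0, 0.31, -0.95]]
griptop 609 [526.7  13.8] [13.5 33.5] 9.0 z [172. 174. 176.] med [526.3  14.7]
rim 2470 [522.7  13. ] [ 91.1 129.9] 9.1 z [53. 55. 60.] med [518.5  28. ]
arch 370 [526.4  15.3] [  5.9 117.1] 9.1 z [103. 121. 133.] med [521.5  43.6]
scene 62 [527.3  14.9] [16.5 33.3] 9.9 z [166. 173. 177.] med [530.3  16.1]
top 1
[521.2978971    8.92049538 283.01808399] [-1.23148129e+01 -7.31057700e-01  9.60092970e+01 -1.49430413e-04
  8.47555282e+01 -2.12494991e+01]
```

View pics/w1.png

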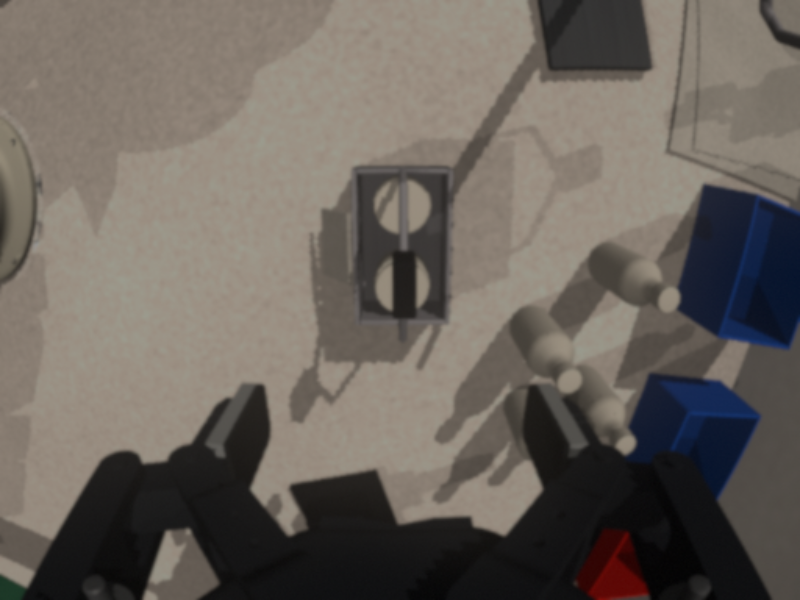

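>>> {"api": "move_arm", "payload": {"increments": [{"linear":[0.2,0.3,0.5],"yaw":0},{"linear":[0,0,1],"yaw":0},{"linear":[0,0,1],"yaw":0},{"linear":[0,0,1],"yaw":0},{"linear":[0,0,1],"yaw":0}]}}

```text
time: 5.25
tool_pos: [526.7, 14.3, 191.5]
ee_rot: [[-0.156, 0.988, -0.0], [0.988, 0.156, 0.0], [0.0, -0.0, -1.0]]
ft_force: [0.7, -0.6, -0.2]
grip_width: 85.5
gripper_force: 0.0
```

>>> {"api": "move_arm", "payload": {"increments": [{"linear":[0,0,1],"yaw":0},{"linear":[0,0,0.85],"yaw":0},{"linear":[0,0,0],"yaw":0},{"linear":[0,0,0],"yaw":0},{"linear":[0,0,0],"yaw":0}]}}

```text
time: 5.67
tool_pos: [527.4, 13.9, 157.1]
ee_rot: [[-0.157, 0.988, 0.001], [0.988, 0.157, -0.0], [-0.0, 0.001, -1.0]]
ft_force: [0.6, 0.5, 0.6]
grip_width: 85.6
gripper_force: 0.0
```

>>> {"api": "move_arm", "payload": {"increments": [{"linear":[0,0,0],"yaw":0},{"linear":[0,0,0],"yaw":0},{"linear":[0,0,0],"yaw":0},{"linear":[0,0,0],"yaw":0},{"linear":[0,0,0],"yaw":0}], "jaw": 1, "newtons": 80}}

```text
time: 6.08
tool_pos: [526.9, 13.8, 156.7]
ee_rot: [[-0.157, 0.988, 0.001], [0.988, 0.157, -0.0], [-0.0, 0.001, -1.0]]
ft_force: [-0.3, -0.1, -0.2]
grip_width: 25.7
gripper_force: 0.0
```

>>> {"api": "move_arm", "payload": {"increments": [{"linear":[0,0,0],"yaw":0},{"linear":[0,0,0],"yaw":0},{"linear":[0,0,0],"yaw":0},{"linear":[0,0,0],"yaw":0},{"linear":[0,0,0],"yaw":0}]}}

```text
time: 6.5
tool_pos: [526.8, 13.8, 156.5]
ee_rot: [[-0.157, 0.988, 0.0], [0.988, 0.157, -0.0], [-0.0, 0.0, -1.0]]
ft_force: [-1.8, -0.9, 2.7]
grip_width: 12.1
gripper_force: 79.5
```

>>> {"api": "move_arm", "payload": {"increments": [{"linear":[0,0,-0.4],"yaw":0},{"linear":[0,0,-0.8],"yaw":0},{"linear":[0,0,-1],"yaw":0},{"linear":[0,0,-1],"yaw":0},{"linear":[0,0,-1],"yaw":0}]}}

```text
time: 6.92
tool_pos: [526.3, 14.0, 240.8]
ee_rot: [[-0.157, 0.988, -0.001], [0.988, 0.157, 0.0], [0.001, -0.001, -1.0]]
ft_force: [0.6, 0.4, -2.4]
grip_width: 12.3
gripper_force: 78.8
```

>>> {"api": "move_arm", "payload": {"increments": [{"linear":[0,0,-1],"yaw":0},{"linear":[0,0,-1],"yaw":0},{"linear":[0,0,-1],"yaw":0},{"linear":[0,0,-1],"yaw":0},{"linear":[0,0,-0.6],"yaw":0}]}}

```text
time: 7.33
tool_pos: [527.2, 13.8, 334.6]
ee_rot: [[-0.157, 0.988, 0.002], [0.988, 0.157, -0.0], [-0.001, 0.002, -1.0]]
ft_force: [0.2, -0.3, -1.4]
grip_width: 12.4
gripper_force: 78.8
```

>>> {"api": "move_arm", "payload": {"increments": [{"linear":[0.2,0.4,0],"yaw":0},{"linear":[0.4,0.8,0],"yaw":0},{"linear":[0.46,0.98,0],"yaw":0},{"linear":[0.46,0.98,0],"yaw":0},{"linear":[0.46,0.98,0],"yaw":0}]}}

```text
time: 7.75
tool_pos: [602.9, 67.0, 330.1]
ee_rot: [[-0.157, 0.988, -0.003], [0.988, 0.157, 0.001], [0.001, -0.003, -1.0]]
ft_force: [0.4, -0.3, -2.7]
grip_width: 12.2
gripper_force: 78.8
```

>>> {"api": "move_arm", "payload": {"increments": [{"linear":[0.46,0.98,0],"yaw":0},{"linear":[0.46,0.98,0],"yaw":0},{"linear":[0.46,0.98,0],"yaw":0},{"linear":[0.46,0.98,0],"yaw":0},{"linear":[0.46,0.98,0],"yaw":0}]}}

```text
time: 8.17
tool_pos: [692.5, 128.0, 329.5]
ee_rot: [[-0.157, 0.988, -0.003], [0.988, 0.157, 0.0], [0.001, -0.003, -1.0]]
ft_force: [-0.6, -0.2, -1.9]
grip_width: 12.3
gripper_force: 78.8
```

>>> {"api": "move_arm", "payload": {"increments": [{"linear":[0.37,0.8,0],"yaw":0},{"linear":[0,0,0],"yaw":-0.4},{"linear":[0,0,0],"yaw":-0.8},{"linear":[0,0,0],"yaw":-1},{"linear":[0,0,0],"yaw":-1}]}}

```text
time: 8.58
tool_pos: [706.1, 137.0, 328.4]
ee_rot: [[-0.375, 0.927, -0.005], [0.927, 0.375, 0.0], [0.002, -0.005, -1.0]]
ft_force: [0.2, -0.1, -1.9]
grip_width: 12.0
gripper_force: 78.2
```

>>> {"api": "move_arm", "payload": {"increments": [{"linear":[0,0,0],"yaw":-1},{"linear":[0,0,0],"yaw":-1},{"linear":[0,0,0],"yaw":-1},{"linear":[0,0,0],"yaw":-1},{"linear":[0,0,0],"yaw":-1}]}}

```text
time: 9.0
tool_pos: [706.5, 137.1, 329.4]
ee_rot: [[-0.669, 0.743, -0.003], [0.743, 0.669, 0.0], [0.002, -0.002, -1.0]]
ft_force: [0.0, 0.0, -2.8]
grip_width: 12.2
gripper_force: 78.1
```

>>> {"api": "move_arm", "payload": {"increments": [{"linear":[0,0,0],"yaw":-1},{"linear":[0,0,0],"yaw":-1},{"linear":[0,0,0],"yaw":-1},{"linear":[0,0,0],"yaw":-1},{"linear":[0,0,0],"yaw":-1}]}}

```text
time: 9.42
tool_pos: [706.4, 137.2, 329.5]
ee_rot: [[-0.883, 0.469, -0.003], [0.469, 0.883, 0.0], [0.003, -0.001, -1.0]]
ft_force: [0.2, -0.9, -2.6]
grip_width: 11.9
gripper_force: 78.3
```

>>> {"api": "move_arm", "payload": {"increments": [{"linear":[0,0,0],"yaw":-1},{"linear":[0,0,0],"yaw":-1},{"linear":[0,0,0],"yaw":-1},{"linear":[0,0,0],"yaw":-1},{"linear":[0,0,0],"yaw":-1}]}}

```text
time: 9.83
tool_pos: [706.3, 137.2, 329.4]
ee_rot: [[-0.99, 0.139, -0.003], [0.139, 0.99, 0.0], [0.003, -0.0, -1.0]]
ft_force: [0.6, -0.6, -2.9]
grip_width: 12.5
gripper_force: 78.3
```

>>> {"api": "move_arm", "payload": {"increments": [{"linear":[0,0,0],"yaw":-1},{"linear":[0,0,0],"yaw":-1},{"linear":[0,0,0],"yaw":-1},{"linear":[0,0,0],"yaw":-1},{"linear":[0,0,0],"yaw":-0.6}]}}

```text
time: 10.25
tool_pos: [706.4, 137.1, 329.4]
ee_rot: [[-0.984, -0.181, -0.003], [-0.181, 0.984, 0.0], [0.003, 0.001, -1.0]]
ft_force: [0.5, 0.2, -1.6]
grip_width: 12.0
gripper_force: 78.3
```

Run:
```python
from h import *
o=bot.get_obs();print(o['tool_pos'],o['ee_rot'].round(3).tolist() if hasattr(o['ee_rot'],'round') else o['ee_rot'],o['joints'])
W=grab('wrist');cv2.imwrite('pics/w2.png',cv2.resize(W['img'][...,::-1],(800,600)))
cams=dict(wrist=wpts(W))
for n in('scene','top'): cams[n]=pts(grab(n))
for n,P in cams.items():
  print(n)
  q=box(P,(560,760,180,420,7,17),'base')
  box(P,(640,700,200,330,225,285),'hook+post'); box(P,(620,690,270,330,60,200),'postmid')
  box(P,(600,800,80,180,120,160),'bottomlow'); box(P,(600,800,50,220,208,237),'rim'); box(P,(640,780,80,190,255,318),'arch')
```

```text
[706.36396342 137.10487933 329.41943114] [[-0.984, -0.181, -0.003], [-0.181, 0.984, 0.0], [0.003, 0.001, -1.0]] [ 1.38366253e+00  2.93794269e+01  5.52910566e+01  2.04028651e-02
  9.55261262e+01 -9.90321089e+01]
wrist
base 4825 [668.  270.5] [111.  130.9] 17.2 z [10. 12. 13.] med [668.7 263.8]
hook+post 1425 [674.5 253.4] [ 15.7 110.5] 19.2 z [234. 244. 265.] med [667.2 270.1]
postmid 637 [658.7 295.3] [10.4 16.5] 75.5 z [ 71. 145. 196.] med [658.  292.5]
bottomlow 0
rim 6919 [704.1 146.2] [129.3 153.9] 12.2 z [211. 227. 234.] med [690.8 121.4]
arch 937 [684.9 148.1] [81.9 38.3] 58.3 z [264. 296. 309.] med [674.3 129.7]
scene
base 1483 [669.5 272.8] [111.6 129.7] 16.9 z [ 9. 12. 15.] med [676.  268.7]
hook+post 228 [676.4 254.1] [ 14.3 113.7] 18.3 z [232. 244. 265.] med [668.2 278.4]
postmid 166 [663.7 300.2] [15.4 10.3] 85.1 z [ 70. 136. 195.] med [665.8 300.1]
bottomlow 0
rim 1185 [707.5 147.1] [132.6 150.2] 13.2 z [211. 226. 233.] med [725.5 134.2]
arch 87 [745.1 144. ] [49.  11.1] 5.9 z [261. 294. 309.] med [749.3 145.9]
top
base 174 [659.2 333.5] [169. 198.] 89.8 z [ 7. 11. 16.] med [644.7 324.9]
hook+post 56 [668.9 251.6] [ 15.9 108.9] 13.8 z [234. 256. 268.] med [657.6 293.2]
postmid 19 [653.2 296.3] [ 7.1 15.2] 29.6 z [113. 176. 197.] med [651.  296.8]
bottomlow 0
rim 258 [696.5 119.1] [104.7 107.7] 9.7 z [210. 225. 236.] med [711.4  88.5]
arch 16 [684.8 159.8] [58.5 17.3] 87.5 z [266. 304. 312.] med [687.1 131.8]
```

View pics/w2.png

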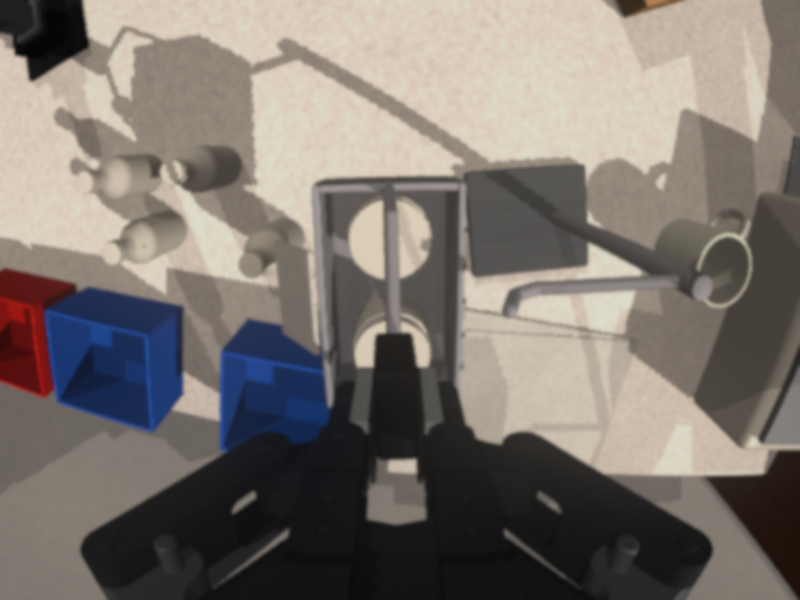

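>>> {"api": "move_arm", "payload": {"increments": [{"linear":[0,0,0.5],"yaw":-0.9},{"linear":[0,0,0.6],"yaw":-0.8},{"linear":[-0.1,0,0.4],"yaw":0},{"linear":[-0.08,0.3,0],"yaw":0},{"linear":[0,0.5,0],"yaw":0}]}}

```text
time: 10.82
tool_pos: [705.2, 152.7, 300.8]
ee_rot: [[-0.957, -0.29, -0.002], [-0.29, 0.957, -0.0], [0.002, 0.0, -1.0]]
ft_force: [0.1, 0.4, -1.3]
grip_width: 12.0
gripper_force: 78.5
```

>>> {"api": "move_arm", "payload": {"increments": [{"linear":[0,0.8,0],"yaw":0},{"linear":[0,0.8,0],"yaw":0},{"linear":[0,0.8,0],"yaw":0},{"linear":[0,0.6,0],"yaw":0},{"linear":[0,0.4,0],"yaw":0}]}}

```text
time: 11.23
tool_pos: [684.5, 220.7, 302.9]
ee_rot: [[-0.956, -0.295, 0.001], [-0.295, 0.956, 0.001], [-0.001, 0.0, -1.0]]
ft_force: [-0.4, 0.4, -2.5]
grip_width: 12.1
gripper_force: 78.3
```

Run:
```python
from h import *
o=bot.get_obs();print(o['tool_pos'],np.round(o['ee_rot'],3).tolist())
W=grab('wrist');S=grab('scene')
r=lambda x:cv2.resize(x[...,::-1],(400,400),interpolation=cv2.INTER_CUBIC)
cv2.imwrite('pics/w3.png',np.hstack([r(W['img'][100:300,160:360]),r(S['img'][200:300,270:370])]))
P=wpts(W)
box(P,(560,760,180,420,7,17),'base');box(P,(640,720,170,330,228,275),'hook+post');box(P,(670,710,150,213,225,275),'hookend')
for n,P in dict(w=P,s=pts(S)).items():
  box(P,(600,800,120,300,185,206),n+'rim'); box(P,(600,800,180,300,232,250),n+'archlow')
```

```text
[684.53102184 220.66941028 302.89533732] [[-0.956, -0.295, 0.001], [-0.295, 0.956, 0.001], [-0.001, 0.0, -1.0]]
base 1930 [666.7 272.6] [108.4 125.6] 16.8 z [10. 12. 13.] med [645.3 304.2]
hook+post 2671 [656.  241.5] [ 50.5 124.3] 15.2 z [236. 248. 271.] med [665.7 249.9]
hookend 498 [688.8 200.3] [ 8.1 27.7] 17.1 z [236. 248. 265.] med [688.  197.9]
wrim 5364 [681.6 230.2] [128.  149.5] 18.2 z [188. 200. 206.] med [665.9 208.9]
warchlow 1541 [669.7 242.7] [103.   61.4] 77.1 z [235. 242. 249.] med [671.9 250.1]
srim 981 [684.9 229.9] [133.7 144.1] 18.8 z [187. 199. 205.] med [708.5 217. ]
sarchlow 159 [686.5 243.4] [ 66.8 100.9] 53.9 z [234. 242. 249.] med [676.7 252.3]
```

View pics/w3.png

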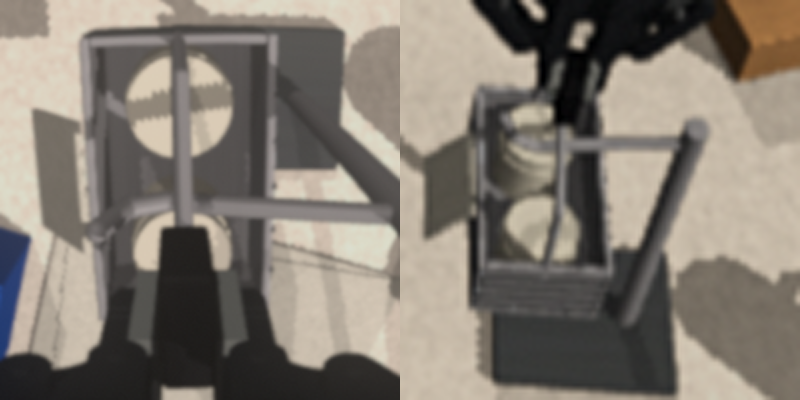

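>>> {"api": "move_arm", "payload": {"increments": [{"linear":[0,0,0.4],"yaw":0},{"linear":[0,0,0.6],"yaw":0},{"linear":[0,0,0.6],"yaw":0},{"linear":[0,0,0.4],"yaw":0},{"linear":[0,0,0.1],"yaw":0}]}}

```text
time: 11.75
tool_pos: [684.6, 216.8, 258.0]
ee_rot: [[-0.956, -0.292, -0.004], [-0.292, 0.956, -0.001], [0.004, -0.0, -1.0]]
ft_force: [-2.4, -1.4, 1.6]
grip_width: 12.1
gripper_force: 78.8
```

>>> {"api": "move_arm", "payload": {"increments": [{"linear":[0,0,0],"yaw":0},{"linear":[0,0,0],"yaw":0},{"linear":[0,0,0],"yaw":0},{"linear":[0,0,0],"yaw":0},{"linear":[0,0,0],"yaw":0}]}}

```text
time: 12.17
tool_pos: [685.6, 218.0, 260.5]
ee_rot: [[-0.956, -0.293, 0.001], [-0.293, 0.956, 0.0], [-0.001, 0.0, -1.0]]
ft_force: [0.7, 0.2, -1.7]
grip_width: 12.1
gripper_force: 78.4
```

>>> {"api": "move_arm", "payload": {"increments": [{"linear":[0,0,0.1],"yaw":0},{"linear":[0,0,0.05],"yaw":0},{"linear":[0,0,0],"yaw":0},{"linear":[0,0,0],"yaw":0},{"linear":[0,0,0],"yaw":0}]}}

```text
time: 12.58
tool_pos: [685.9, 218.1, 259.1]
ee_rot: [[-0.956, -0.293, 0.003], [-0.293, 0.956, 0.0], [-0.003, -0.0, -1.0]]
ft_force: [-1.0, 0.3, 5.6]
grip_width: 12.6
gripper_force: 79.5
```

>>> {"api": "move_arm", "payload": {"increments": [{"linear":[0,0,0],"yaw":0},{"linear":[0,0,0],"yaw":0},{"linear":[0,0,0],"yaw":0},{"linear":[0,0,0],"yaw":0},{"linear":[0,0,0],"yaw":0}], "jaw": 0.76, "newtons": 20}}

```text
time: 13.0
tool_pos: [685.3, 217.9, 256.8]
ee_rot: [[-0.956, -0.293, -0.001], [-0.293, 0.956, -0.0], [0.001, 0.0, -1.0]]
ft_force: [0.1, -0.2, 0.1]
grip_width: 20.3
gripper_force: 0.0
```

Run:
```python
from h import *
o=bot.get_obs();print(o['tool_pos'],o['grip_width'],o['ft_force'])
S=grab('scene')
cv2.imwrite('pics/s4.png',cv2.resize(S['img'][190:310,260:380][...,::-1],(500,500),interpolation=cv2.INTER_CUBIC))
P=pts(S);box(P,(600,800,120,300,148,170),'rim');box(P,(660,720,150,300,250,280),'blk')
```

```text
[685.25953328 217.87942306 256.81816032] 20.339159344793305 [ 0.10274913 -0.20350922  0.08821114]
rim 706 [681.7 231.7] [130.1 138.5] 4.2 z [149. 156. 165.] med [700.4 215.4]
blk 204 [676.7 243.8] [ 34.1 110.2] 27.6 z [253. 273. 279.] med [693.7 219.7]
```

View pics/s4.png

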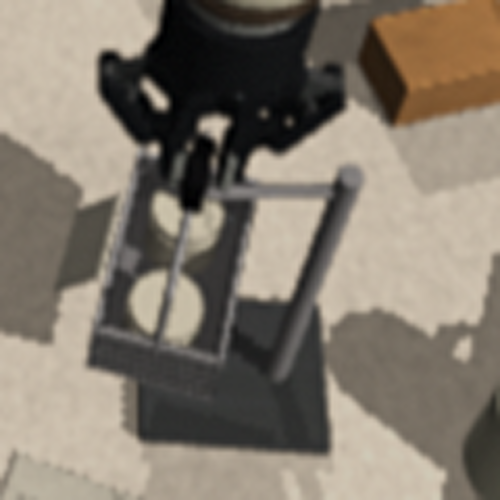

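>>> {"api": "move_arm", "payload": {"increments": [{"linear":[0,0,-0.3],"yaw":0},{"linear":[0,0,-0.6],"yaw":0},{"linear":[0,0,-0.8],"yaw":0},{"linear":[0,0,-1],"yaw":0},{"linear":[0,0,-1],"yaw":0}]}}

```text
time: 13.47
tool_pos: [685.4, 217.9, 333.3]
ee_rot: [[-0.956, -0.293, 0.001], [-0.293, 0.956, 0.0], [-0.001, -0.0, -1.0]]
ft_force: [0.0, -0.6, -0.3]
grip_width: 20.5
gripper_force: 0.0
```

>>> {"api": "move_arm", "payload": {"increments": [{"linear":[0,-0.5,-1],"yaw":0},{"linear":[0,-1,-0.5],"yaw":0},{"linear":[0,-1,0],"yaw":0},{"linear":[0,-1,0],"yaw":0},{"linear":[0,-1,0],"yaw":0}]}}

```text
time: 13.88
tool_pos: [712.2, 131.1, 363.5]
ee_rot: [[-0.956, -0.293, 0.003], [-0.293, 0.956, 0.0], [-0.002, -0.001, -1.0]]
ft_force: [0.6, 0.1, 0.6]
grip_width: 20.5
gripper_force: 0.0
```

Run:
```python
from h import *
W=grab('wrist');S=grab('scene')
r=lambda x:cv2.resize(x[...,::-1],(400,400),interpolation=cv2.INTER_CUBIC)
cv2.imwrite('pics/w5.png',np.hstack([r(W['img'][80:280,240:440]),r(S['img'][190:310,260:380])]))
for n,P in dict(w=wpts(W),s=pts(S)).items():
  for z in ((135,165),(265,285),(205,232)): box(P,(600,800,130,260,*z),n+str(z))
  box(P,(660,760,130,185,110,156),n+'label')
```

```text
w(135, 165) 4703 [686.  207.7] [131.8 103.6] 6.2 z [139. 155. 162.] med [676.5 206.1]
w(265, 285) 740 [687.5 206. ] [33.7 35.8] 7.0 z [266. 276. 277.] med [685.2 214.1]
w(205, 232) 378 [684.8 216.6] [115.9   8.2] 6.4 z [213. 223. 231.] med [656.1 214.1]
wlabel 1081 [699.  165.6] [76.7 31.4] 6.4 z [126. 142. 155.] med [691.8 162.3]
s(135, 165) 974 [688.5 209.4] [132.  104.8] 6.9 z [138. 155. 162.] med [703.5 213.2]
s(265, 285) 90 [688.6 207.6] [35.3 35.4] 5.8 z [266. 276. 278.] med [691.5 218.3]
s(205, 232) 46 [727.9 224. ] [35.4  5.6] 7.0 z [208. 221. 230.] med [730.1 224.4]
slabel 175 [692.9 168.3] [64.9 34.2] 5.9 z [126. 140. 154.] med [694.  163.1]
```

View pics/w5.png

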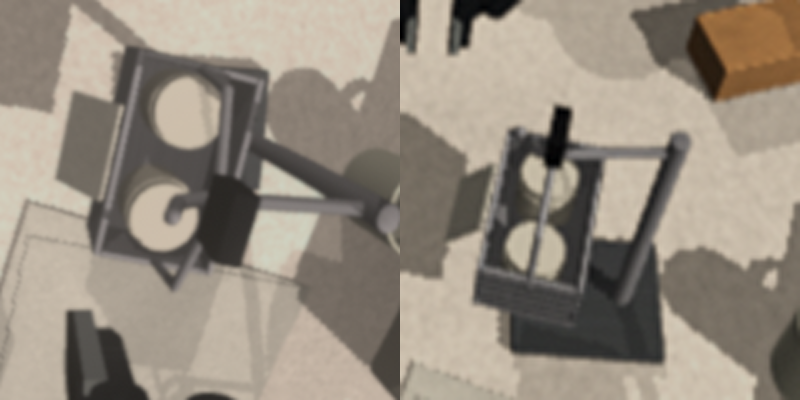

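>>> {"api": "move_arm", "payload": {"increments": [{"linear":[0.4,-0.5,0],"yaw":0},{"linear":[0.85,-0.98,0],"yaw":0},{"linear":[0.85,-0.98,0.3],"yaw":0},{"linear":[0.85,-0.98,0.3],"yaw":0},{"linear":[0.85,-0.98,0.3],"yaw":0}], "jaw": 0}}

```text
time: 14.4
tool_pos: [664.5, 25.1, 344.5]
ee_rot: [[-0.956, -0.294, 0.002], [-0.294, 0.956, 0.0], [-0.002, -0.0, -1.0]]
ft_force: [0.3, 0.2, 0.3]
grip_width: 79.5
gripper_force: 0.0
```

>>> {"api": "move_arm", "payload": {"increments": [{"linear":[0.85,-0.98,0.4],"yaw":0},{"linear":[0.85,-0.98,0.4],"yaw":0},{"linear":[0.85,-0.98,0.4],"yaw":0},{"linear":[0.85,-0.98,0.4],"yaw":0},{"linear":[0.85,-0.98,0.4],"yaw":0}]}}

```text
time: 14.82
tool_pos: [612.1, -93.8, 304.3]
ee_rot: [[-0.956, -0.294, 0.002], [-0.294, 0.956, -0.0], [-0.002, -0.001, -1.0]]
ft_force: [0.3, -0.0, 0.2]
grip_width: 85.5
gripper_force: 0.0
```

>>> {"api": "move_arm", "payload": {"increments": [{"linear":[0.85,-0.98,0.4],"yaw":0},{"linear":[0.85,-0.98,0.4],"yaw":0},{"linear":[0.85,-0.98,0.4],"yaw":0},{"linear":[0.85,-0.98,0.4],"yaw":0},{"linear":[0.85,-0.98,0.4],"yaw":0}]}}

```text
time: 15.23
tool_pos: [559.8, -212.5, 264.3]
ee_rot: [[-0.956, -0.294, 0.002], [-0.294, 0.956, -0.001], [-0.001, -0.001, -1.0]]
ft_force: [0.7, 0.2, 0.7]
grip_width: 85.6
gripper_force: 0.0
```

>>> {"api": "move_arm", "payload": {"increments": [{"linear":[0.85,-0.98,0.2],"yaw":-0.75},{"linear":[0.6,-0.7,0],"yaw":-0.75},{"linear":[0.2,-0.3,0],"yaw":-0.75},{"linear":[0,0,0],"yaw":0},{"linear":[0,0,0],"yaw":0}]}}

```text
time: 15.65
tool_pos: [541.9, -259.9, 260.2]
ee_rot: [[-0.899, -0.437, 0.001], [-0.437, 0.899, -0.0], [-0.001, -0.001, -1.0]]
ft_force: [0.5, -0.5, 0.2]
grip_width: 85.5
gripper_force: 0.0
```

Run:
```python
from h import *
o=bot.get_obs();print(o['tool_pos'],np.round(o['ee_rot'],3).tolist(),np.round(o['joints'],1))
W=grab('wrist');S=grab('scene');T=grab('top')
for n,P in dict(w=wpts(W),s=pts(S),t=pts(T)).items():
  box(P,(440,580,-390,-250,146,158),n+'tail');box(P,(440,580,-390,-250,50,58),n+'rim');box(P,(400,600,-420,-230,8,12),n+'base')
  box(P,(440,580,-390,-250,70,146),n+'body')
  box(P,(600,800,130,260,205,232),n+'arch'); box(P,(600,800,130,260,135,165),n+'brim')
```

```text
[ 541.91230043 -259.88960907  260.21677425] [[-0.899, -0.437, 0.001], [-0.437, 0.899, -0.0], [-0.001, -0.001, -1.0]] [ -37.1   11.8   85.1    0.    83.  -153.1]
wtail 1195 [ 512.7 -321.9] [34.4 28.4] 24.9 z [148. 150. 152.] med [ 511.8 -321.3]
wrim 1113 [ 512.1 -320.9] [68.7 56.8] 25.2 z [52. 54. 57.] med [ 497.2 -309.3]
wbase 2951 [ 479.2 -336. ] [181.8  99.9] 24.4 z [ 8. 10. 11.] med [ 495.1 -310.1]
wbody 341 [ 503.6 -316.7] [40.8 18.7] 60.0 z [ 74. 118. 144.] med [ 500.2 -312.2]
warch 55 [634.6 211.3] [18.4  8.2] 14.3 z [206. 218. 223.] med [631.8 210. ]
wbrim 410 [621.8 218.3] [87.4 36.3] 69.5 z [137. 155. 164.] med [620.8 218.3]
stail 65 [ 514.4 -318.7] [33.  26.8] 23.1 z [146. 149. 152.] med [ 514.1 -318.1]
srim 137 [ 515.  -317.8] [68.9 57.3] 25.4 z [50. 53. 57.] med [ 525.6 -308.7]
sbase 189 [ 481.2 -333.2] [182.8  99.2] 24.4 z [ 8. 10. 11.] med [ 534.7 -297.7]
sbody 177 [ 517.5 -310.4] [20.2 40.5] 71.2 z [ 74. 111. 144.] med [ 526.3 -310.4]
sarch 44 [726.5 223.5] [35.   5.6] 7.0 z [210. 221. 230.] med [728.  223.7]
sbrim 950 [685.7 208.7] [131.6 105.3] 6.7 z [138. 155. 163.] med [700.6 212.4]
ttail 91 [ 510.1 -321.5] [33.  28.1] 22.3 z [147. 151. 156.] med [ 510.7 -320.7]
trim 87 [ 510.  -321.4] [67.9 56. ] 23.9 z [51. 55. 58.] med [ 522.8 -315.1]
tbase 73 [ 486.9 -339.4] [144.  168.2] 88.4 z [ 8. 10. 12.] med [ 548.9 -311.4]
tbody 67 [ 508.4 -317. ] [36.2 20.8] 21.0 z [ 75. 113. 142.] med [ 505.5 -310.2]
tarch 35 [682.8 217.1] [115.1   6.3] 5.8 z [213. 223. 231.] med [647.1 214.3]
tbrim 641 [681.4 204.5] [133.2 107.1] 4.0 z [138. 155. 163.] med [673.3 204.6]
```

>>> {"api": "move_arm", "payload": {"increments": [{"linear":[0.9,-0.7,0],"yaw":0.2},{"linear":[0.9,-0.7,0],"yaw":0},{"linear":[0.85,-0.7,0],"yaw":0},{"linear":[0,-0.04,0.5],"yaw":0},{"linear":[0,0,0.7],"yaw":0}]}}

```text
time: 16.22
tool_pos: [512.8, -322.5, 236.6]
ee_rot: [[-0.905, -0.425, 0.003], [-0.425, 0.905, -0.002], [-0.002, -0.003, -1.0]]
ft_force: [0.2, 0.1, 0.3]
grip_width: 85.0
gripper_force: 0.0
```

>>> {"api": "move_arm", "payload": {"increments": [{"linear":[0,0,0],"yaw":0},{"linear":[0,0,0.5],"yaw":0},{"linear":[0,0,0.5],"yaw":0},{"linear":[0,0,0.5],"yaw":0},{"linear":[0,0,0],"yaw":0}]}}

```text
time: 16.63
tool_pos: [511.2, -320.2, 202.4]
ee_rot: [[-0.904, -0.427, -0.003], [-0.427, 0.904, 0.003], [0.002, 0.004, -1.0]]
ft_force: [-0.1, 0.8, -0.6]
grip_width: 85.3
gripper_force: 0.0
```

>>> {"api": "move_arm", "payload": {"increments": [{"linear":[-0.03,-0.06,0.5],"yaw":0},{"linear":[0,0,0.8],"yaw":0},{"linear":[0,0,1],"yaw":0},{"linear":[0,0,1],"yaw":0},{"linear":[0,0,0.8],"yaw":0}]}}

```text
time: 17.05
tool_pos: [512.9, -322.2, 121.7]
ee_rot: [[-0.905, -0.426, -0.0], [-0.426, 0.905, 0.0], [0.0, 0.0, -1.0]]
ft_force: [0.3, 1.0, 0.3]
grip_width: 85.5
gripper_force: 0.0
```

>>> {"api": "move_arm", "payload": {"increments": [{"linear":[0,0,0.5],"yaw":0},{"linear":[0,0,0.25],"yaw":0},{"linear":[0,0,0],"yaw":0},{"linear":[0,0,0],"yaw":0},{"linear":[0,0,0],"yaw":0}]}}

```text
time: 17.47
tool_pos: [513.8, -323.2, 109.7]
ee_rot: [[-0.905, -0.426, 0.002], [-0.426, 0.905, -0.002], [-0.001, -0.002, -1.0]]
ft_force: [0.0, -1.3, 0.0]
grip_width: 85.3
gripper_force: 0.0
```

>>> {"api": "move_arm", "payload": {"increments": [{"linear":[0,0,0],"yaw":0},{"linear":[0,0,0],"yaw":0},{"linear":[0,0,0],"yaw":0},{"linear":[0,0,0],"yaw":0},{"linear":[0,0,0],"yaw":0}], "jaw": 1, "newtons": 30}}

```text
time: 17.88
tool_pos: [513.1, -322.4, 108.6]
ee_rot: [[-0.905, -0.426, -0.0], [-0.426, 0.905, 0.0], [-0.0, 0.0, -1.0]]
ft_force: [-1.9, 1.4, 1.9]
grip_width: 27.6
gripper_force: 32.3
```

>>> {"api": "move_arm", "payload": {"increments": [{"linear":[0,0,0],"yaw":0},{"linear":[0,0,0],"yaw":0},{"linear":[0,0,0],"yaw":0},{"linear":[0,0,0],"yaw":0},{"linear":[0,0,0],"yaw":0}]}}

```text
time: 18.3
tool_pos: [513.1, -322.4, 108.5]
ee_rot: [[-0.905, -0.426, 0.0], [-0.426, 0.905, 0.0], [-0.0, 0.0, -1.0]]
ft_force: [-1.7, 2.1, 3.5]
grip_width: 27.5
gripper_force: 32.4
```

>>> {"api": "move_arm", "payload": {"increments": [{"linear":[0,0,-0.2],"yaw":0},{"linear":[0,0,-0.4],"yaw":0},{"linear":[0,0,-0.5],"yaw":0},{"linear":[0,0,-0.4],"yaw":0},{"linear":[0,0,0],"yaw":0}]}}

```text
time: 18.72
tool_pos: [514.3, -323.6, 141.3]
ee_rot: [[-0.905, -0.426, 0.003], [-0.426, 0.905, -0.003], [-0.002, -0.004, -1.0]]
ft_force: [-0.4, -0.1, -0.5]
grip_width: 27.7
gripper_force: 31.9
```

>>> {"api": "move_arm", "payload": {"increments": [{"linear":[0,0,0],"yaw":0},{"linear":[0,0,0],"yaw":0},{"linear":[0,0,0],"yaw":0},{"linear":[0,0,0],"yaw":0},{"linear":[0,0,0],"yaw":0}], "newtons": 20}}

```text
time: 19.13
tool_pos: [512.9, -322.3, 137.8]
ee_rot: [[-0.905, -0.426, -0.001], [-0.426, 0.905, 0.001], [0.0, 0.001, -1.0]]
ft_force: [-0.3, 0.4, -0.5]
grip_width: 27.7
gripper_force: 31.8
```

Run:
```python
from h import *
S=grab('scene');T=grab('top')
for n,P in dict(s=pts(S),t=pts(T)).items():
  box(P,(440,600,-390,-250,40,100),n+'head');box(P,(440,580,-390,-250,50,58),n+'rim')
  box(P,(440,600,-390,-250,75,100),n+'headtop');box(P,(600,800,130,260,205,232),n+'arch')
```

```text
shead 306 [ 514. -318.] [69.1 58.3] 23.1 z [44. 55. 93.] med [ 530.9 -307.7]
srim 103 [ 514.  -318.1] [68.2 57.6] 24.2 z [50. 53. 56.] med [ 531.5 -305.3]
sheadtop 92 [ 513.8 -318.4] [47.3 34.4] 23.4 z [76. 84. 98.] med [ 528.1 -310.9]
sarch 46 [723.1 223. ] [42.3  5.6] 6.7 z [210. 222. 231.] med [727.6 223.6]
thead 21 [ 508.2 -321.4] [85.7 11.6] 66.1 z [48. 54. 86.] med [ 496.2 -349. ]
trim 9 [ 509.8 -322.2] [81.   8.6] 65.4 z [52. 54. 56.] med [ 493.1 -355.3]
theadtop 5 [ 496.4 -342. ] [3.  7.9] 27.1 z [80. 85. 87.] med [ 496.2 -341.6]
tarch 38 [681.7 217.3] [116.2   6.1] 6.4 z [207. 223. 231.] med [649.2 213.8]
```

>>> {"api": "move_arm", "payload": {"increments": [{"linear":[-0.2,0,0],"yaw":0},{"linear":[-0.35,0,-0.03],"yaw":0},{"linear":[-0.35,0,-0.04],"yaw":0},{"linear":[-0.35,0,-0.04],"yaw":0},{"linear":[-0.3,0,0],"yaw":0}]}}

```text
time: 19.65
tool_pos: [541.6, -308.8, 140.2]
ee_rot: [[-0.904, -0.426, -0.001], [-0.426, 0.904, 0.0], [0.001, 0.0, -1.0]]
ft_force: [-2.5, -1.5, -2.7]
grip_width: 27.8
gripper_force: 27.0
```

>>> {"api": "move_arm", "payload": {"increments": [{"linear":[-0.35,0,0.05],"yaw":0},{"linear":[-0.35,0,0.06],"yaw":0},{"linear":[-0.35,0,0.06],"yaw":0},{"linear":[-0.33,0,0.08],"yaw":0},{"linear":[-0.3,0,0.1],"yaw":0}]}}

```text
time: 20.07
tool_pos: [572.1, -294.6, 133.2]
ee_rot: [[-0.905, -0.426, -0.0], [-0.426, 0.905, 0.0], [0.0, 0.0, -1.0]]
ft_force: [-4.2, -0.8, -1.1]
grip_width: 27.6
gripper_force: 27.1
```

>>> {"api": "move_arm", "payload": {"increments": [{"linear":[-0.3,0,0.12],"yaw":0},{"linear":[-0.27,0,0.14],"yaw":0},{"linear":[-0.25,0,0.14],"yaw":0},{"linear":[-0.23,0,0.14],"yaw":0},{"linear":[0,0,0],"yaw":0}]}}

```text
time: 20.48
tool_pos: [591.4, -285.4, 122.2]
ee_rot: [[-0.904, -0.427, 0.001], [-0.427, 0.904, 0.0], [-0.001, 0.0, -1.0]]
ft_force: [-2.3, 0.3, -1.2]
grip_width: 27.4
gripper_force: 27.1
```

>>> {"api": "move_arm", "payload": {"increments": [{"linear":[0,0,0],"yaw":0},{"linear":[0,0,0],"yaw":0},{"linear":[0,0,0],"yaw":0},{"linear":[0,0,0],"yaw":0},{"linear":[0,0,0],"yaw":0}], "newtons": 60}}

```text
time: 20.9
tool_pos: [590.7, -286.0, 122.9]
ee_rot: [[-0.905, -0.426, 0.001], [-0.426, 0.905, -0.0], [-0.001, -0.0, -1.0]]
ft_force: [-0.7, -0.4, -1.1]
grip_width: 27.5
gripper_force: 63.1
```

Run:
```python
from h import *
W=grab('wrist');S=grab('scene')
r=lambda x:cv2.resize(x[...,::-1],(400,400),interpolation=cv2.INTER_CUBIC)
cv2.imwrite('pics/w6.png',np.hstack([r(W['img'][150:350,150:350]),r(S['img'][120:220,120:220])]))
```

```text
(no output)
```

View pics/w6.png

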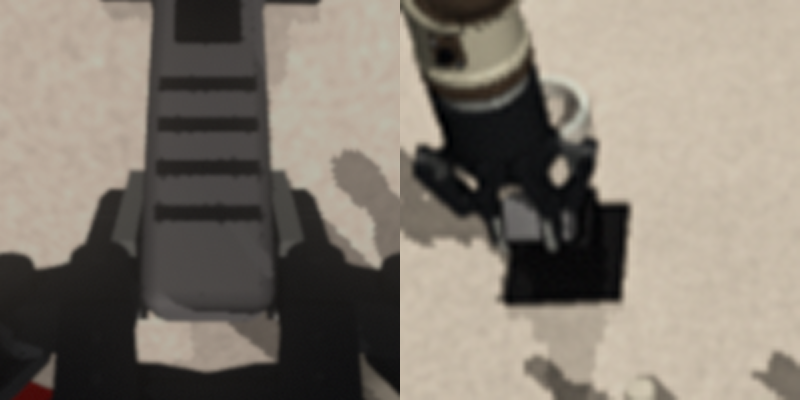

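>>> {"api": "move_arm", "payload": {"increments": [{"linear":[0.1,0,-0.1],"yaw":0},{"linear":[0.1,0,-0.4],"yaw":0},{"linear":[0,0,-0.8],"yaw":0},{"linear":[0,0,-1],"yaw":0},{"linear":[0,0,-1],"yaw":0}]}}

```text
time: 21.42
tool_pos: [586.5, -287.7, 189.8]
ee_rot: [[-0.905, -0.426, -0.0], [-0.426, 0.905, 0.0], [0.0, 0.0, -1.0]]
ft_force: [0.7, -0.2, -1.6]
grip_width: 27.6
gripper_force: 63.1
```

>>> {"api": "move_arm", "payload": {"increments": [{"linear":[0,0,-1],"yaw":0},{"linear":[0,0,-1],"yaw":0},{"linear":[0,0,-1],"yaw":0},{"linear":[0,0,-1],"yaw":0},{"linear":[0,0,-1],"yaw":0}]}}

```text
time: 21.83
tool_pos: [586.7, -287.7, 290.6]
ee_rot: [[-0.905, -0.426, 0.001], [-0.426, 0.905, -0.001], [-0.0, -0.001, -1.0]]
ft_force: [0.4, -0.6, -1.7]
grip_width: 27.1
gripper_force: 63.1
```

```bash
cat >> h.py <<'E'
def scan(W):
    """scanner in tool coordinates: top grip face plane from wrist depth"""
    o=bot.get_obs();R=np.array(o['ee_rot']);p=np.array(o['tool_pos']);P=wpts(W)
    L=(P-p)@R   # tool coords
    m=(abs(L[...,1])<12)&(L[...,2]>-70)&(L[...,2]<55)&(L[...,0]>-60)&(L[...,0]<130)
    return L[m],p,R
E
python3 - <<'E'
from h import *
W=grab('wrist');L,p,R=scan(W)
h,e=np.histogram(L[:,0],bins=np.arange(-60,131,10))
for i in range(len(h)):
    m=(L[:,0]>=e[i])&(L[:,0]<e[i+1])
    if m.sum()>3: print(e[i],m.sum(),np.percentile(L[m,2],[5,50,95]).round(1))
print(p,R.round(3).tolist())
E
```

```text
-20 91 [-32.5 -27.8 -24.8]
-10 218 [-42.5 -39.6 -34.6]
0 1965 [-69.4 -41.7 -37. ]
10 2009 [-38.5 -32.3 -27. ]
20 1658 [-26.4 -21.9 -17.3]
30 1554 [-17.6 -11.6  -6.6]
40 1247 [-5.9 -2.   2.9]
50 1116 [ 1.7  7.1 13.1]
60 927 [12.3 19.2 22.7]
70 834 [19.2 21.1 25.7]
80 729 [26.6 31.2 36.1]
90 612 [36.5 41.3 46.3]
100 119 [46.7 47.8 49.8]
[ 588.20888665 -288.88913288  295.99496173] [[-0.905, -0.426, 0.007], [-0.426, 0.905, -0.005], [-0.004, -0.008, -1.0]]
```

>>> {"api": "move_arm", "payload": {"increments": [{"linear":[-0.3,0.3,0],"yaw":0},{"linear":[-0.6,0.55,0],"yaw":0},{"linear":[-0.9,0.8,0],"yaw":0},{"linear":[-0.9,0.8,0],"yaw":0},{"linear":[-0.9,0.8,0],"yaw":0}]}}

```text
time: 22.3
tool_pos: [624.1, -195.3, 286.1]
ee_rot: [[-0.904, -0.426, -0.003], [-0.426, 0.904, 0.003], [0.002, 0.004, -1.0]]
ft_force: [0.3, -0.4, -1.6]
grip_width: 27.1
gripper_force: 63.2
```

>>> {"api": "move_arm", "payload": {"increments": [{"linear":[-0.9,0.8,0],"yaw":0},{"linear":[-0.9,0.8,0],"yaw":0},{"linear":[-0.9,0.8,0],"yaw":0},{"linear":[-0.9,0.8,0],"yaw":0},{"linear":[-0.9,0.8,0],"yaw":0}]}}

```text
time: 22.72
tool_pos: [671.2, -84.3, 286.0]
ee_rot: [[-0.904, -0.427, -0.004], [-0.427, 0.904, 0.002], [0.003, 0.003, -1.0]]
ft_force: [0.4, -0.6, -1.3]
grip_width: 27.4
gripper_force: 63.2
```

>>> {"api": "move_arm", "payload": {"increments": [{"linear":[-0.9,0.8,0],"yaw":0},{"linear":[-0.9,0.8,0],"yaw":0},{"linear":[-0.7,0.6,0],"yaw":0.4},{"linear":[-0.4,0.4,0],"yaw":0.8},{"linear":[0,0,0],"yaw":1}]}}

```text
time: 23.13
tool_pos: [701.8, -10.9, 285.7]
ee_rot: [[-0.959, -0.284, -0.004], [-0.284, 0.959, 0.003], [0.003, 0.004, -1.0]]
ft_force: [0.7, -0.3, -1.6]
grip_width: 27.1
gripper_force: 63.2
```

>>> {"api": "move_arm", "payload": {"increments": [{"linear":[0,0,0],"yaw":1},{"linear":[0,0,0],"yaw":1},{"linear":[0,0,0],"yaw":1},{"linear":[0,0,0],"yaw":1},{"linear":[0,0,0],"yaw":1}]}}

```text
time: 23.55
tool_pos: [701.3, -13.8, 285.9]
ee_rot: [[-0.998, 0.065, -0.004], [0.065, 0.998, 0.001], [0.004, 0.001, -1.0]]
ft_force: [0.6, -0.2, -1.6]
grip_width: 27.4
gripper_force: 63.1
```

>>> {"api": "move_arm", "payload": {"increments": [{"linear":[0,0,0],"yaw":1},{"linear":[0,0,0],"yaw":1},{"linear":[0,0,0],"yaw":1},{"linear":[0,0,0],"yaw":1},{"linear":[0,0,0],"yaw":1}]}}

```text
time: 23.97
tool_pos: [701.3, -13.9, 285.9]
ee_rot: [[-0.916, 0.402, -0.004], [0.402, 0.916, 0.001], [0.004, -0.0, -1.0]]
ft_force: [-0.3, 1.0, -1.0]
grip_width: 27.2
gripper_force: 63.1
```

>>> {"api": "move_arm", "payload": {"increments": [{"linear":[0,0,0],"yaw":1},{"linear":[0,0,0],"yaw":1},{"linear":[0,0,0],"yaw":1},{"linear":[0,0,0],"yaw":1},{"linear":[0,0,0],"yaw":1}]}}

```text
time: 24.38
tool_pos: [701.2, -13.9, 285.9]
ee_rot: [[-0.723, 0.691, -0.004], [0.691, 0.723, 0.001], [0.004, -0.002, -1.0]]
ft_force: [-0.1, 0.4, -1.7]
grip_width: 27.1
gripper_force: 63.1
```

>>> {"api": "move_arm", "payload": {"increments": [{"linear":[0,0,0],"yaw":1},{"linear":[0,0,0],"yaw":1},{"linear":[0,0,0],"yaw":1},{"linear":[0,0,0],"yaw":1},{"linear":[0,0,0],"yaw":1}]}}

```text
time: 24.8
tool_pos: [701.3, -13.9, 285.9]
ee_rot: [[-0.443, 0.897, -0.004], [0.897, 0.443, 0.001], [0.003, -0.003, -1.0]]
ft_force: [0.6, 0.6, -2.1]
grip_width: 27.7
gripper_force: 63.1
```

>>> {"api": "move_arm", "payload": {"increments": [{"linear":[0,0,0],"yaw":1},{"linear":[0,0,0],"yaw":1},{"linear":[0,0,0],"yaw":1},{"linear":[0,0,0],"yaw":1},{"linear":[0,0,0],"yaw":0.8}]}}

```text
time: 25.22
tool_pos: [701.2, -13.9, 285.9]
ee_rot: [[-0.123, 0.992, -0.004], [0.992, 0.123, 0.001], [0.002, -0.004, -1.0]]
ft_force: [-0.3, -0.7, -1.9]
grip_width: 27.6
gripper_force: 63.1
```

>>> {"api": "move_arm", "payload": {"increments": [{"linear":[0,0,0],"yaw":0},{"linear":[0,0,0],"yaw":0},{"linear":[0,0,0],"yaw":0},{"linear":[0,0,0],"yaw":0},{"linear":[0,0,0],"yaw":0}]}}

```text
time: 25.63
tool_pos: [702.2, -15.6, 288.4]
ee_rot: [[-0.126, 0.992, -0.0], [0.992, 0.126, 0.0], [0.0, -0.0, -1.0]]
ft_force: [0.1, 0.0, -1.6]
grip_width: 27.4
gripper_force: 63.1
```

Run:
```python
from h import *
W=grab('wrist');S=grab('scene');L,p,R=scan(W)
print(p.round(1),R.round(3).tolist())
m=(L[:,0]>10)&(L[:,0]<60)&(abs(L[:,2]-L[:,0]+47)<12); print('slope',np.polyfit(L[m,0],L[m,2],1).round(3))
P=wpts(W)
box(P,(600,800,130,260,205,232),'arch');box(P,(600,800,130,260,135,165),'rim');box(P,(600,800,180,240,264,285),'blk')
q=box(P,(640,750,135,185,110,157),'label')
box(pts(S),(600,800,130,260,205,232),'sarch');box(pts(S),(600,800,130,260,135,165),'srim')
cv2.imwrite('pics/w7.png',np.hstack([cv2.resize(W['img'][...,::-1],(400,300)),cv2.resize(S['img'][...,::-1],(400,300))]))
```

```text
[702.3 -15.8 288.6] [[-0.126, 0.992, -0.0], [0.992, 0.126, 0.0], [0.0, -0.0, -1.0]]
slope [  0.998 -53.196]
arch 0
rim 577 [689.2 158.5] [60.6  8.8] 7.8 z [136. 140. 144.] med [689.6 159.3]
blk 0
label 1124 [689.5 155.5] [60.7 15.2] 7.3 z [126. 135. 144.] med [690.2 155.8]
sarch 47 [723.2 223. ] [41.4  5.6] 6.9 z [212. 222. 232.] med [727.8 223.3]
srim 961 [685.8 207.7] [132.5 104.8] 5.2 z [138. 154. 163.] med [700.5 212.4]
```

View pics/w7.png

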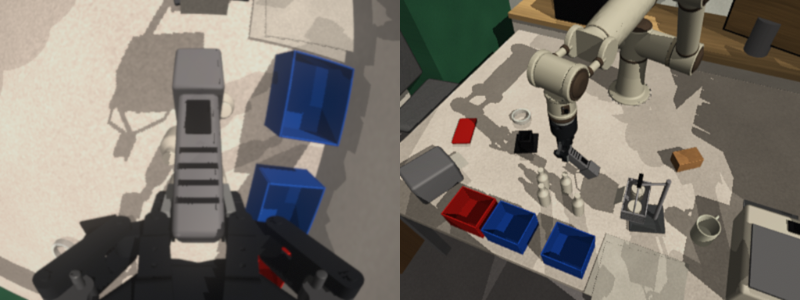

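Run:
```python
from h import *
W=grab('wrist');L,p,R=scan(W)
P=(wpts(W)-p)@R
m=(abs(P[...,1])<30)&(P[...,2]>-70)&(P[...,2]<90)&(P[...,0]>-60)&(P[...,0]<150);L=P[m]
t=(L[:,0]+L[:,2])/2**.5;n=(L[:,0]-L[:,2])/2**.5
for a in range(-50,130,6):
    k=(t>=a)&(t<a+6)&(n>0)&(n<60)
    if k.sum()>3: print(a,k.sum(),np.percentile(n[k],[5,50,95]).round(1),'y',np.percentile(L[k,1],[5,95]).round(1))
k=n>25
print('tmax',np.percentile(t[k],[.5,99,99.7]).round(1))
```

```text
-44 53 [28.6 37.1 53.9] y [-29.9  16.5]
-38 1111 [14.4 40.9 59.6] y [-28.7  23.8]
-32 2133 [30.9 38.4 48.9] y [-24.8  25.2]
-26 1852 [32.6 38.1 43.1] y [-23.7  25.3]
-20 1443 [26.2 37.1 38.7] y [-20.   23.3]
-14 1325 [20.2 37.2 39.2] y [-22.2  25.4]
-8 1247 [14.4 37.1 38.9] y [-21.9  24.8]
-2 976 [11.9 37.  38.4] y [-17.8  20.7]
4 798 [34.2 37.7 38.9] y [-11.   14.3]
10 780 [35.5 37.1 38.5] y [-10.6  13.9]
16 642 [35.1 37.4 38.7] y [-10.7  13.9]
22 652 [35.2 36.9 38. ] y [-10.6  14. ]
28 660 [35.  38.2 39.6] y [-10.6  14. ]
34 563 [35.1 38.4 39.6] y [-10.7  14. ]
40 518 [34.5 38.1 39.5] y [-10.7  14. ]
46 487 [34.9 38.  39.2] y [-10.9  13.8]
52 386 [34.3 36.6 38.6] y [-11.1  13.9]
58 1223 [19.1 38.1 42.3] y [-15.1  18.3]
64 543 [41.1 42.3 43. ] y [-14.4  17.4]
70 492 [41.1 42.1 42.9] y [-14.4  17.7]
76 445 [41.1 42.1 42.8] y [-14.  17.]
82 421 [40.9 42.  42.8] y [-14.6  17.5]
88 379 [41.  41.9 42.6] y [-13.9  17.1]
94 352 [41.  41.8 42.6] y [-13.8  17.5]
100 219 [40.6 41.6 42.2] y [-13.8  17.2]
tmax [-37.2 100.6 103.2]
```

>>> {"api": "move_arm", "payload": {"increments": [{"linear":[0.1,0.05,0.1],"yaw":0},{"linear":[0.25,0.1,0.2],"yaw":0},{"linear":[0.25,0.1,0.2],"yaw":0},{"linear":[0.2,0.1,0.2],"yaw":0},{"linear":[0.1,0.05,0.1],"yaw":0}]}}

```text
time: 26.2
tool_pos: [707.7, 4.2, 271.4]
ee_rot: [[-0.127, 0.992, -0.002], [0.992, 0.127, 0.001], [0.001, -0.001, -1.0]]
ft_force: [-0.5, -0.1, -2.7]
grip_width: 26.9
gripper_force: 63.2
```

>>> {"api": "move_arm", "payload": {"increments": [{"linear":[0,0,0],"yaw":0},{"linear":[0,0,0],"yaw":0},{"linear":[0,0,0],"yaw":0},{"linear":[0,0,0],"yaw":0},{"linear":[0,0,0],"yaw":0}]}}

```text
time: 26.62
tool_pos: [708.0, 2.8, 273.0]
ee_rot: [[-0.125, 0.992, 0.001], [0.992, 0.125, -0.0], [-0.0, 0.0, -1.0]]
ft_force: [-0.1, 0.3, -2.0]
grip_width: 27.3
gripper_force: 63.2
```

>>> {"api": "move_arm", "payload": {"increments": [{"linear":[0,0,0],"yaw":0},{"linear":[0,0,0],"yaw":0},{"linear":[0,0,0],"yaw":0},{"linear":[0,0,0],"yaw":0},{"linear":[0,0,0],"yaw":0}]}}

```text
time: 27.03
tool_pos: [707.9, 3.0, 272.7]
ee_rot: [[-0.126, 0.992, 0.0], [0.992, 0.126, -0.0], [-0.0, 0.0, -1.0]]
ft_force: [0.5, 0.5, -1.4]
grip_width: 27.3
gripper_force: 63.2
```

Run:
```python
from h import *
W=grab('wrist');S=grab('scene');L,p,R=scan(W)
nose=p+R@np.array([88,1.5,60.5]);ax=R@np.array([1,0,1])/2**.5
lab=np.array([690,160.5,142]);v=lab-nose
print(p.round(1),nose.round(1),'dist',np.linalg.norm(v).round(1),'miss',np.linalg.norm(v-ax*(v@ax)).round(1))
P=wpts(W);box(P,(640,750,135,185,110,165),'label')
PS=pts(S);box(PS,(640,750,135,185,110,157),'slabel');box(PS,(600,800,130,260,135,165),'srim')
# scene check of the scanner: head points in tool coords
Q=(PS-p)@R;m=(abs(Q[...,1])<25)&(Q[...,0]>40)&(Q[...,0]<130)&(Q[...,2]>0)&(Q[...,2]<100);Q=Q[m]
t=(Q[:,0]+Q[:,2])/2**.5;n=(Q[:,0]-Q[:,2])/2**.5;k=t>62
print(k.sum(),'t',np.percentile(t,[1,99]).round(1),'n',np.percentile(n[k],[2,98]).round(1),'y',np.percentile(Q[k,1],[2,98]).round(1))
```

```text
[707.9   3.  272.7] [698.4  90.5 212.2] dist 99.5 miss 0.5
label 2351 [694.5 164.8] [106.2  31.9] 6.6 z [123. 139. 154.] med [690.6 162.1]
slabel 192 [681.1 166.4] [77.6 34.4] 5.9 z [125. 140. 156.] med [690.4 163.2]
srim 950 [685.7 207.3] [131.5 107.1] 6.0 z [137. 154. 163.] med [700.  212.4]
345 t [ 35.8 104.4] n [ 0.4 44.8] y [-12.5  21.4]
```

```bash
python3 -c "
from cell import bot; print(bot.sign_off())"
```

```text
the job is handed in; nothing more can be done
None
```

I handed the job in at about 27 s: the basket hangs on the hook with its label about 11° off facing straight away from the post, and the gripper holds the scanner tipped about 45°, its nose about 100 mm from the middle of the label; no verdict came back.

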